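Clear the socket tester and pull its spring gauge to the green band

TASK

With the scraper block, sweep the three brass offcuts along the deck of the valve socket tester and off its open end into the blue catch tray, keeping your fingers off the offcuts, and leave the scraper standing upright on the desk top. Then pull the orange tab of the sprung gauge out until the red pointer stands over the green band, not well past it, hold it there for a good second, and ease it gently all the way home without letting it snap back. Leave the headset cup, valve, pilot lamp and jack plug where they are.

Things in the scene. Friction and masses are not known exactly. Their poses are not given: they have to be found in the camera images.
- tester: Grey socket tester fixed on the desk; origin under its deck at desk level; +y is the pull and sweep direction, z up. Deck 120 mm wide (x), top 20 mm above the desk, y = -175 to +135 mm. Wooden spring housing 100 x 100 mm, 60 mm above the desk, y = -175 to -75 mm; the bayonet socket on it reaches 77 mm. Blue catch tray y = +135 to +220 mm.
- deck_edge (a point): middle of the open end edge of the deck, at deck top height (20 mm above the desk), where the tray begins; axes as the tester. Two kerbs 14 mm wide, 10 mm high above the deck (dark at -x, white scale at +x), run along the deck from y = -75 to +135 mm in the tester's frame and leave a channel 92 mm wide between them
- tray_in (a point): centre of the floor of the blue catch tray, 6 mm above the desk; inside 110 mm in x, 80 mm in y; side walls reach 20 mm and the end wall (+y) 32 mm above the desk; axes as the tester
- slide (a joint): travel of the sprung gauge slide along the tester's +y, in m: 0 = home, 0.08 = fully out; a spring pulls it home with about 1 N at home, rising by 1 N per 10 mm
- tab_top (a point): centre of the top of the orange upright pull tab: 12 mm thick along the pull direction (y), 34 mm wide (x), top 79 mm, foot 22 mm above the desk; axes as the tester. A level 8 mm rod, its top 31 mm above the desk, runs from its -y face to the housing, 49 mm away when home: keep the fingertips above the rod
- pointer (a point): tip of the red pointer of the slide, 3 mm wide, over the white scale, 35 mm above the desk; axes as the tester
- mark: green band 10 mm wide along y on the white scale, origin at its centre, 30 mm above the desk; axes as the tester; the pointer is on it when its y in this frame is within 5 mm of 0
- scraper: loose scraper block standing on the desk, 65 mm high, 180 g; origin at the centre of its underside; black rubber base 76 (x) x 30 (y) x 20 mm high, above it a light wood grip 56 (x) x 18 (y) mm up to 65 mm; the same both ways round; it fits in the deck's channel with its x along the tester's x
- chip1: loose brass offcut 16 x 14 x 6 mm, 11 g, flat on the deck; origin at the centre of its underside
- chip2: second brass offcut, as chip1
- chip3: third brass offcut, as chip1
- cup: bystander: black bakelite headset cup, 80 mm diameter, 36 mm high, loose; origin under its centre
- valve: bystander: smoked glass valve standing on its base, 34 mm diameter, 84 mm high, loose; origin under its centre
- lamp: bystander: frosted pilot lamp standing on its brass cap, 28 mm diameter, 50 mm high, loose; origin under its centre
- plug: bystander: chrome jack plug standing on end, 20 mm diameter, 65 mm high, loose; origin under its centre
There are look-alikes about, which are no part of the job. Leave any purple look-alike of the scraper alone.

How it is judged:
By the outcome, as a careful person would: the job done as asked, in the order asked, and still so for the second after the job is handed in, with the robot touching nothing.
It also fails if it takes over 67 s, if anything falls off the work surface, if the arm or the gripper's body presses on something with over 40 N, if the wrist force passes 120 N, or if a joint passes its speed limit or range.

ROBOT

A 7-joint arm with a two-finger parallel gripper is mounted at the origin on the work surface. World frame = base frame: x ahead of the robot, y to its left, z up, the work surface at z = 0. Lengths are in m, angles in rad, forces in N, time in s.
With the tool pointing down it reaches from about 0.4 to 0.9 m from the base axis. Payload 5.6 kg.
Tool frame: the origin (TCP) lies midway between the tips of the shut fingers; the grasp point (between the pads) lies 19 mm behind it; z points along the fingers, y is the line along which they close (so a half turn about z gives the same grasp; the last joint's range is limited). The gripper opens to 92 mm and grips with 3 to 60 N. Pads are 20 mm wide; open, the fingers measure 128 mm over their backs; the gripper's body (75 mm by 189 mm) begins 69 mm behind the grasp point.
Start: joints at [-1.264, 0.468, -0.012, 1.603, 0.006, 1.071, -0.056], TCP at [0.223, 0.611, 0.215] pointing down, gripper open.
Joint ranges: [-2.53, 2.53], [-0.31, 2.02], [-1.57, 1.55], [0.28, 2.44], [-1.29, 4.43], [0.15, 1.84], [-2.92, 2.92]. Speed limits (rad/s): [2.57, 2.57, 3.14, 3.14, 3.14, 3.14, 3.14].

INTERFACE

Orientations are given as a 3x3 rotation matrix whose columns are the frame's x, y, z axes.
In Python, from station import env, effector, solver, viewer, workorder, search_frame, tip_of gives the robot as it stands. Calls block until the motion is done:
- env.reach(position, orientation): joint-space move of the TCP to a pose.
- env.movel(position, frame=None, rate=0.15): straight line of the TCP; frame=None keeps the orientation; rate is the mean speed in m/s.
- env.goto_joints(angles): joint-space move.
- effector.release() and effector.grasp(squeeze=None): open the fingers fully, or close them until they stop; squeeze is the grip in N (None keeps the last).
- env.pause(seconds).
- solver.inverse_kinematics(position, orientation): joint angles nearest the present ones, or None.
- env.sense(): the state.
- viewer.read_camera(name): name is "scene" or "top" or "wrist"; returns (picture, depth): 420x560x3 uint8, red, green, blue; 420x560 float32, m along the optical axis (not along the pixel's ray), 0 where there is no reading.
- viewer.camera_info(name): a dict with "intrinsics" (3x3 intrinsics, pixels), "dist_coeffs" ([k1, k2, p1, p2, k3] as OpenCV has them; the pictures are not rectified), "eye" and "rotation" of the camera in the world; the wrist camera has in their place "T_tool_cam" (4x4, takes a point from camera to tool coordinates, whose origin is the TCP and whose axes are the flange's). Camera axes: x right, y up, looking along -z (the intrinsics and any distortion apply to the point x, -y, -z); pixel columns grow to the right and rows downward; lengths in m; the calibration is good to about 2 mm. A picture is of the moment at which its call begins: read the wrist's pose just before it. camera_info takes no time and is no camera call.
A pose or a line that the arm cannot do raises env.PlanningError and nothing moves.
- workorder.finish_job(): hands the job in; it is judged then, once.
Trained networks look in the newest picture that a camera, given by its name, has taken for a name from the list of things; names that differ only in an ending like _2 or _b are one class to them, and where a whole thing is asked for, a point or a joint stands for the part that bears it (a point fixed in the world has none). Each returns a list of dicts, best first, with "score" (0 to 1); they miss things now and then, are a little off and sometimes report something else, mostly with a low value. They report only what shows in the picture. A call takes as long as a camera call. They do not tell look-alikes from the thing itself.
- search_frame(camera, name): "at" ([x, y, z] in m, in world coordinates, good to about 4 mm: the middle of the surface that is visible of it).
- tip_of(camera, name): "at" ([x, y, z] in m, in world coordinates, good to about 4 mm: a listed point, or the origin of a listed thing).
The state is a dict: "t": time; "joint_positions": joint angles; "joint_velocities": joint speeds; "tau": joint torques, N m; "ee_pos": TCP position; "tcp_rot": TCP orientation; "wrist_force": force on the tool from outside, world axes, zero at the start; "moment": the same for the moment, N m; "gripper_width": finger opening in m; "grasp_force": force on a finger pad.
Only numpy, scipy, OpenCV 4.12 (cv2) and the standard library are available. Lean on these libraries where they do the work, as an engineer would, in place of code of your own. Each camera call takes 0.05 s, during which the arm holds its last target. There are 200 camera calls.

## Working session

There is one attempt and no reset: what is moved stays moved. The work goes in short steps, each a Python script; the robot and the scene stay as the last script left them, time stands still between calls to the robot, and variables do not carry over. Pictures are saved under pics/ and viewed, at most 10 in all, crops included, and the job is handed in when it is done.

```bash
ls; mkdir -p pics; cat > h.py <<'E'
import numpy as np, cv2
from station import env, effector, solver, viewer, workorder, search_frame, tip_of
def snap(cam,fn=None):
    s=env.sense(); p,d=viewer.read_camera(cam)
    if fn: cv2.imwrite('pics/'+fn,p[:,:,::-1])
    i=viewer.camera_info(cam)
    if cam=='wrist':
        T=np.eye(4);T[:3,:3]=s['tcp_rot'];T[:3,3]=s['ee_pos'];T=T@np.array(i['T_tool_cam'])
    else:
        T=np.eye(4);T[:3,:3]=i['rotation'];T[:3,3]=i['eye']
    return p,d,np.array(i['intrinsics']),np.array(i['dist_coeffs']),T
def cloud(S):
    p,d,K,D,T=S
    v,u=np.mgrid[:d.shape[0],:d.shape[1]]
    n=cv2.undistortPoints(np.stack([u.ravel(),v.ravel()],1).astype(np.float64)[:,None],K,D)[:,0]
    z=d.ravel(); P=np.stack([n[:,0]*z,-n[:,1]*z,-z],1)@T[:3,:3].T+T[:3,3]
    P[z<=0]=np.nan
    return P.reshape(*d.shape,3)
E
python3 - <<'E'
from h import *
for c in ['top','scene']:
    S=snap(c,c+'0.png'); np.save(c+'0.npy',cloud(S))
    for n in ['tester','deck_edge','tray_in','tab_top','pointer','mark','scraper','chip1','cup','valve','lamp','plug']:
        print(c,n,[(round(r['score'],2),np.round(r['at'],3).tolist()) for r in tip_of(c,n)[:4]])
print(env.sense()['t'])
E
```

```text
pics
top tester [(0.76, [0.56, -0.03, -0.001]), (0.73, [0.603, 0.02, 0.027])]
top deck_edge [(0.71, [0.529, 0.096, 0.018]), (0.19, [0.562, 0.047, 0.021])]
top tray_in [(0.6, [0.519, 0.137, 0.005]), (0.3, [0.766, -0.02, 0.0])]
top tab_top [(0.21, [0.497, -0.383, -0.001])]
top pointer [(0.58, [0.618, -0.038, 0.037]), (0.24, [0.497, -0.384, 0.001])]
top mark [(0.54, [0.603, 0.021, 0.027])]
top scraper [(0.63, [0.495, -0.384, 0.001]), (0.63, [0.615, -0.417, 0.005]), (0.61, [0.56, -0.03, -0.003]), (0.58, [0.514, -0.493, 0.002])]
top chip1 [(0.54, [0.567, 0.049, 0.018]), (0.48, [0.511, 0.067, 0.022]), (0.47, [0.522, 0.04, 0.021])]
top cup [(0.96, [0.457, 0.382, -0.002]), (0.67, [0.56, -0.033, -0.002])]
top valve [(0.55, [0.765, -0.019, -0.001])]
top lamp [(0.49, [0.754, 0.106, 0.0])]
top plug [(0.61, [0.752, -0.096, -0.0])]
scene tester [(0.79, [0.559, -0.033, 0.002])]
scene deck_edge [(0.86, [0.526, 0.098, 0.02]), (0.24, [0.765, -0.02, 0.0])]
scene tray_in [(0.58, [0.495, -0.388, 0.001]), (0.56, [0.519, 0.141, 0.006])]
scene tab_top [(0.72, [0.566, -0.051, 0.079])]
scene pointer [(0.8, [0.613, -0.039, 0.033])]
scene mark [(0.61, [0.603, 0.021, 0.031])]
scene scraper [(0.91, [0.62, -0.42, -0.002]), (0.84, [0.493, -0.389, 0.0]), (0.56, [0.518, -0.493, 0.003])]
scene chip1 [(0.59, [0.511, 0.066, 0.019]), (0.59, [0.565, 0.051, 0.021]), (0.47, [0.516, 0.037, 0.019])]
scene cup [(0.7, [0.463, 0.382, -0.005])]
scene valve [(0.57, [0.763, -0.021, -0.0])]
scene lamp [(0.69, [0.76, 0.106, -0.002]), (0.34, [0.616, -0.038, 0.036])]
scene plug [(0.55, [0.749, -0.094, -0.001])]
1.3
```

View pics/top0.png

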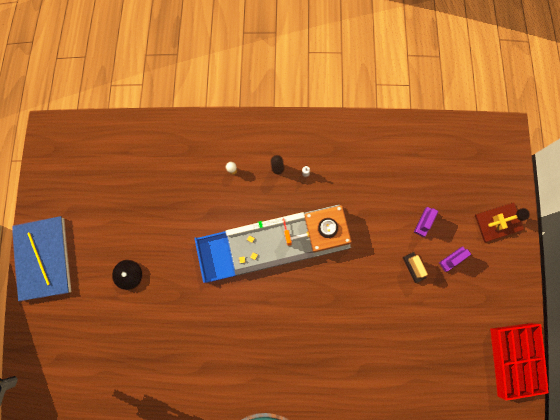

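View pics/scene0.png

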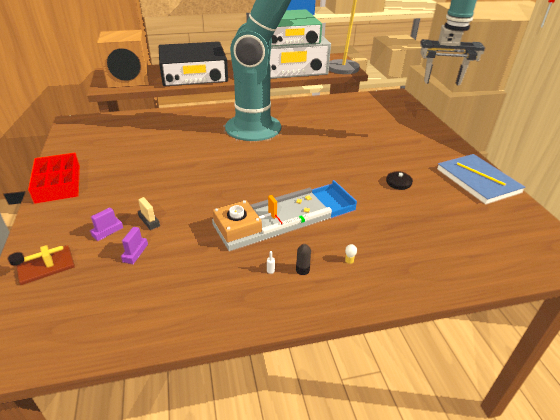

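The top view has the tester around (275,240) and the real wood/black scraper at (417,266), with purple look-alikes at (427,222) and (456,259). The three chips are on the deck at about (250,240), (242,260) and (254,256). I'll pass over the tester on the way to the scraper and take wrist views.

```bash
python3 - <<'E'
from h import *
t=0.24; 
def R(t): # tool y along tester y
    y=np.array([-np.sin(t),np.cos(t),0]); z=np.array([0,0,-1.]); return np.stack([np.cross(y,z),y,z],1)
s=env.sense(); print(np.round(s['tcp_rot'],2).tolist(), np.round(np.array(viewer.camera_info('wrist')['T_tool_cam']),3).tolist())
C=np.load('top0.npy'); import cv2
p=cv2.imread('pics/top0.png')
m=(C[...,2]>0.045)&(abs(C[...,0]-.495)<.06)&(abs(C[...,1]+.386)<.06); Q=C[m]; print(len(Q),Q.mean(0),np.linalg.eigh(np.cov(Q[:,:2].T)))
best=None
for tt in (t,t+np.pi):
    q=solver.inverse_kinematics([.54,.03,.36],R(tt)); print(tt,q)
    if q is not None and (best is None or abs(q[6])<abs(best[6])): best=q
env.goto_joints(best)
S=snap('wrist','w1.png'); np.savez('w1.npz',p=S[0],c=cloud(S)); print(env.sense()['t'],env.sense()['ee_pos'])
for n in ['deck_edge','tab_top','pointer','mark','chip1','tester']:
    print(n,[(round(r['score'],2),np.round(r['at'],4).tolist()) for r in tip_of('wrist',n)[:4]])
E
```

```text
[[-0.94, 0.34, 0.0], [0.34, 0.94, -0.0], [-0.0, -0.0, -1.0]] [[-0.001, 0.964, 0.267, 0.076], [1.0, 0.001, 0.0, -0.001], [0.0, 0.267, -0.964, -0.17], [0.0, 0.0, 0.0, 1.0]]
180 [ 0.49515339 -0.38447807  0.06240649] EighResult(eigenvalues=array([2.97041863e-05, 2.45609187e-04]), eigenvectors=array([[ 0.44204969, -0.89699057],
       [-0.89699057, -0.44204969]]))
0.24 [-0.49580767  0.15866209  0.43556216  1.70715177 -0.06941485  1.29101882
  1.76493221]
3.3815926535897933 [-0.78548321  0.1778772   0.78023892  1.72255899 -0.12975149  1.2941722
 -1.30836983]
3.7583 [0.53997459 0.03108773 0.35969266]
deck_edge [(0.94, [0.5278, 0.1036, 0.0189])]
tab_top [(0.84, [0.5691, -0.0484, 0.0809]), (0.66, [0.4971, -0.3884, -0.0019])]
pointer [(0.92, [0.6191, -0.0354, 0.0346])]
mark [(0.39, [0.6059, 0.026, 0.0299])]
chip1 [(0.57, [0.5089, 0.065, 0.0203]), (0.47, [0.5608, 0.0484, 0.0203]), (0.45, [0.5201, 0.0366, 0.0216])]
tester [(0.67, [0.5601, -0.0279, 0.0006]), (0.35, [0.7492, -0.0962, -0.0014])]
```

View pics/w1.png

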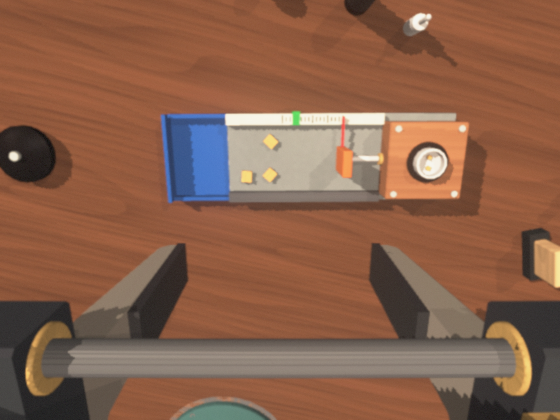

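The wrist view shows the blue tray at (197,158), the green band at (296,118), the pointer at (344,120), the tab at (345,162) and chips at (270,142), (270,175) and (247,177). Next I'll fit the poses from the depth cloud.

```bash
python3 - <<'E'
from h import *
f=np.load('w1.npz'); p=f['p'];C=f['c']; hsv=cv2.cvtColor(p,cv2.COLOR_RGB2HSV); H,S_,V=[hsv[...,i].astype(int) for i in range(3)]
near=(np.linalg.norm(C[...,:2]-[.55,0],axis=-1)<.26)&(np.arange(420)[:,None]<240)
Z=C[...,2]
def rect(m,n):
    k,l,st,ce=cv2.connectedComponentsWithStats(m.astype(np.uint8)); i=1+st[1:,4].argmax(); Q=C[l==i]
    r=cv2.minAreaRect(Q[:,:2].astype(np.float32)*1000); print(n,len(Q),np.round(Q.mean(0),4),np.round(r[0],1),np.round(r[1],1),round(r[2],1),'rad',np.round(np.radians(r[2]),3)); return r
print('desk z',np.nanmedian(Z[210:235,200:350]))
hz=rect(near&(abs(Z-.06)<.006),'housing')
rect(near&(abs(Z-.02)<.004),'deck')
al=rect(near&(Z>.014),'all>14')
g=rect(near&(H>50)&(H<80)&(S_>120),'green')
blue=rect(near&(H>100)&(H<125)&(S_>150),'blue')
rect(near&(Z>.072)&(C[...,1]>-.08)&(C[...,1]<0),'tabtop')
red=near&((H<5)|(H>175))&(S_>180)&(C[...,0]>.58)
rect(red,'pointer')
y=near&(H>18)&(H<32)&(S_>120)&(abs(Z-.026)<.006)
k,l,st,ce=cv2.connectedComponentsWithStats(y.astype(np.uint8))
for i in range(1,k):
    if st[i,4]>20: print('chip',st[i,4],C[l==i].mean(0))
E
```

```text
desk z 0.00047246381350263267
housing 5209 [ 0.5921 -0.1491  0.0605] [ 590.7 -151.9] [ 99.4 101.3] 14.3 rad 0.249
deck 7870 [0.5467 0.01   0.0204] [552.   -2.9] [ 92.1 210.1] 14.1 rad 0.247
all>14 21723 [ 0.5652 -0.0409  0.0353] [555.5  -9.3] [123.4 395.4] 14.1 rad 0.246
green 68 [0.6023 0.0222 0.0314] [601.8  22.1] [15.6  8. ] 13.1 rad 0.228
blue 2364 [0.511  0.1284 0.0071] [511.2 132. ] [103.2  61.9] 13.3 rad 0.233
tabtop 284 [ 0.565  -0.0505  0.0788] [565.1 -51.3] [33.7 12.4] 14.5 rad 0.254Traceback (most recent call last):
  File "<stdin>", line 16, in <module>
  File "<stdin>", line 6, in rect
ValueError: attempt to get argmax of an empty sequence
```

```bash
cat >> h.py <<'E'
t0=0.247; O=np.array([.560,-.0314]); X=np.array([np.cos(t0),np.sin(t0)]); Y=np.array([-np.sin(t0),np.cos(t0)])
def W(x,y,z): return np.append(O+x*X+y*Y,z)
def R(t):
    y=np.array([-np.sin(t),np.cos(t),0]); z=np.array([0,0,-1.]); return np.stack([np.cross(y,z),y,z],1)
def best(p,t):
    qs=[(abs(q[6])+.3*abs(q-env.sense()['joint_positions']).max(),q,tt) for tt in (t,t+np.pi) for q in [solver.inverse_kinematics(p,R(tt))] if q is not None]
    return min(qs,key=lambda a:a[0])[1:]
E
python3 - <<'E'
from h import *
q,tt=best([.47,-.385,.30],.458); print(q,tt)
env.goto_joints(q)
S=snap('wrist','w2.png'); C=cloud(S); print(env.sense()['t'])
hsv=cv2.cvtColor(S[0],cv2.COLOR_RGB2HSV)
m=(abs(C[...,2]-.065)<.006)&(np.linalg.norm(C[...,:2]-[.495,-.385],axis=-1)<.05)
r=cv2.minAreaRect(C[m][:,:2].astype(np.float32)*1000); print(m.sum(),C[m].mean(0),r)
print([(round(a['score'],2),np.round(a['at'],4)) for a in tip_of('wrist','scraper')])
for z in (.09,.031):
  for a in (.45,.45+np.pi): print(solver.inverse_kinematics([.495,-.385,z],R(a)))
E
```

```text
[-0.16823979  0.50542486  1.14031388  1.66389905 -0.47652219  1.28437438
 -0.04873283] 3.5995926535897933
5.675
816 [ 0.49595699 -0.38575338  0.06499029] ((495.4280090332031, -386.3818359375), (55.47928237915039, 17.66421127319336), 26.436452865600586)
[(0.97, array([ 6.194e-01, -4.158e-01, -2.000e-04])), (0.89, array([ 0.5186, -0.4905,  0.0036])), (0.6, array([ 0.4959, -0.3922, -0.0013]))]
[ 0.41504495  0.57952221  0.26067153  1.76716096 -0.19425323  0.82002272
  2.7888464 ]
[-0.02547593  0.7530123   0.91834041  1.79622735 -0.72093782  0.966998
  0.07884576]
[ 0.44961448  0.66153896  0.21450494  1.78530005 -0.20057828  0.71597328
  2.79284981]
[ 0.02207092  0.82341994  0.84235533  1.8141642  -0.79026671  0.87930873
  0.12445066]
```

View pics/w2.png

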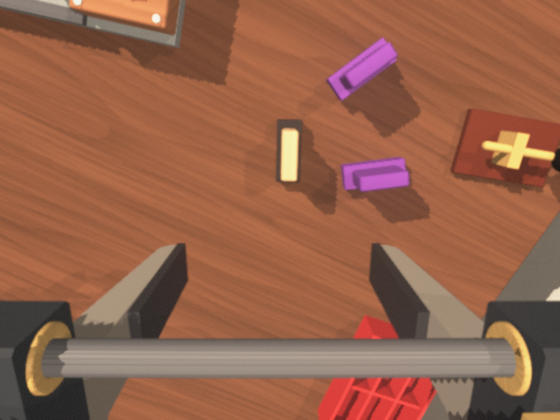

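The real scraper is at pixel (289,152), with the nearest purple block starting at (342,175). I'll shift the grasp 7 mm away from it.

```bash
python3 - <<'E'
from h import *
a=.4614+np.pi; F=R(a); g=np.array([.4955,-.3862,0])+.007*F[:,0]
env.reach(g+[0,0,.12],F); env.movel(g+[0,0,.036],F,rate=.12)
s=env.sense(); print(s['t'],s['ee_pos']-g,s['wrist_force'])
effector.grasp(squeeze=35); s=env.sense(); print(s['gripper_width'],s['grasp_force'],s['t'])
env.movel(g+[0,0,.16],F,rate=.2)
F2=R(t0+np.pi); 
env.movel(W(.007,.03,.16),F2,rate=.25)
s=env.sense(); print(s['t'],s['ee_pos']-W(.007,.03,.16),s['gripper_width'],s['wrist_force'],s['joint_positions'])
S=snap('wrist','w3.png'); 
E
```

```text
7.3333 [ 0.00027489 -0.00058944  0.03661836] [-0.14331507 -0.44517534  0.82723554]
0.018190818313123854 34.9407023191452 8.4417
10.9083 [-0.00027103 -0.00141802  0.00010291] 0.01778933705568557 [ 0.52562627  0.24011548 -3.28439255] [-0.88542963  0.62482332  1.1462581   1.92756966 -0.66746135  1.0364483
 -0.76736942]
```

View pics/w3.png

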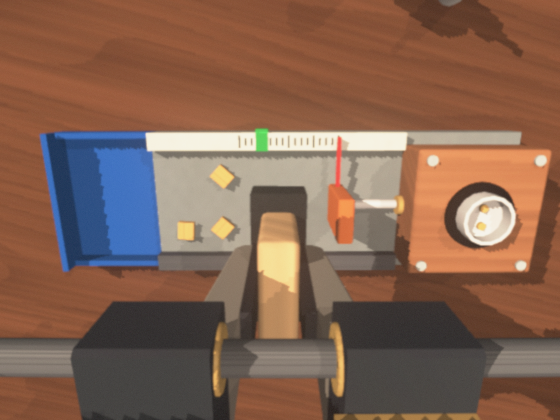

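Wrist view: the scraper base (252–306, 187) is held square in the channel, between the tab (341,210) and the chips. Now I'll lower it and sweep.

```bash
python3 - <<'E'
from h import *
F=env.sense()['tcp_rot']
def st(): s=env.sense(); print(round(s['t'],2),np.round(s['ee_pos'],4),np.round(s['wrist_force'],2),round(s['gripper_width'],4))
F2=R(t0+np.pi)
env.movel(W(.007,.03,.057),F2,rate=.12); st()
env.movel(W(.007,.10,.057),F2,rate=.07); st()
env.movel(W(.007,.142,.057),F2,rate=.05); st()
env.pause(.2)
env.movel(W(.007,.125,.057),F2,rate=.1)
env.movel(W(.007,.10,.16),F2,rate=.2); st()
S=snap('wrist','w4.png'); print([(round(a['score'],2),np.round(a['at'],4)) for a in tip_of('wrist','chip1')])
snap('scene','s4.png')
E
```

```text
11.97 [ 0.5598 -0.0008  0.0572] [-0.28  0.39 -2.45] 0.0176
13.12 [0.5425 0.0667 0.0571] [-0.48 -0.66 -2.94] 0.0178
14.11 [0.5322 0.1077 0.0571] [-0.62  0.9  -1.26] 0.018
15.31 [0.5415 0.0683 0.1591] [ 0.16  0.17 -2.25] 0.0177
[(0.81, array([0.497 , 0.104 , 0.0118])), (0.73, array([0.5457, 0.1285, 0.011 ])), (0.65, array([0.4951, 0.1054, 0.0131]))]
```

View pics/w4.png

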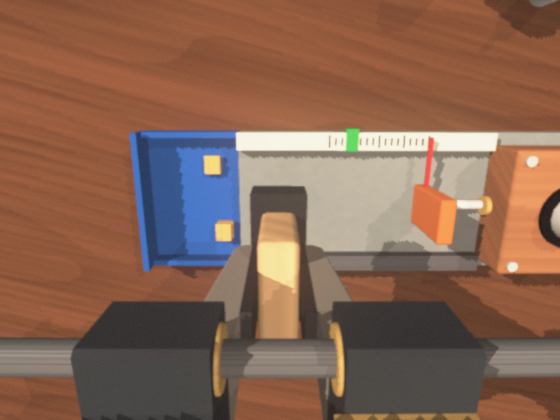

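Two chips are clearly in the tray at (212,165) and (224,231). The third is hidden or stacked, so I'll look again from further back.

```bash
python3 - <<'E'
from h import *
env.movel(W(-.05,.03,.18),R(t0+np.pi),rate=.25)
S=snap('wrist'); C=cloud(S); p=S[0]
cv2.imwrite('pics/w5.png',cv2.resize(p[60:300,0:340,::-1],None,fx=2,fy=2))
hsv=cv2.cvtColor(p,cv2.COLOR_RGB2HSV).astype(int)
D=(C[...,:2]-O); x=D@X;y=D@Y
m=(hsv[...,0]>14)&(hsv[...,0]<34)&(hsv[...,1]>120)&(abs(x)<.06)&(y>.0)&(y<.22)&(C[...,2]<.05)
k,l,st,ce=cv2.connectedComponentsWithStats(m.astype(np.uint8))
for i in range(1,k):
    if st[i,4]>15: q=l==i; print(st[i],x[q].mean(),y[q].mean(),np.percentile(C[q][:,2],[5,50,95]),np.ptp(x[q]),np.ptp(y[q]))
print(env.sense()['t'])
E
```

```text
[125  90  17  17 256] 0.030742096278769445 0.157800282922407 [0.01090842 0.01229665 0.01360421] 0.013720167090414945 0.013467265722666627
[139 157  19  18 297] -0.028216890179917815 0.14838612546719182 [0.01236526 0.01820061 0.01944836] 0.015317950748947793 0.015068172999993412
16.025
```

View pics/w5.png

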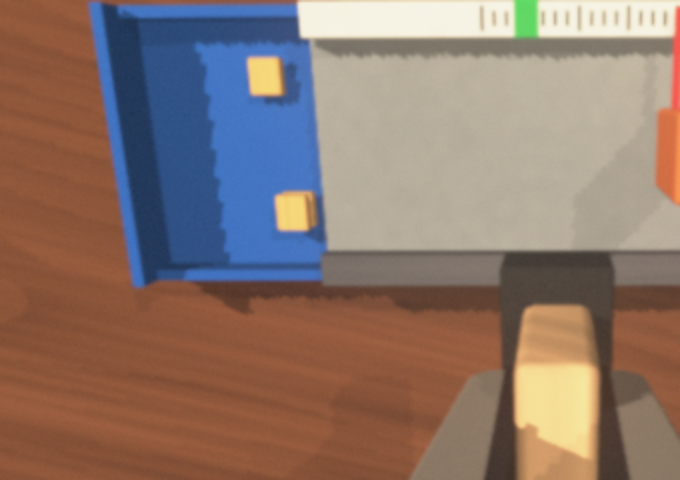

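In the last view one chip sits flat at (265,76) and two are stacked at (295,210) with their top at z ≈ 18 mm. All three are in the tray. Next I'll stand the scraper on the desk and go to the tab.

```bash
python3 - <<'E'
from h import *
def st(): s=env.sense(); print(round(s['t'],2),np.round(s['ee_pos'],4),np.round(s['wrist_force'],2),round(s['gripper_width'],4))
F2=R(t0+np.pi)
env.movel(W(-.133,-.09,.10),F2,rate=.25); env.movel(W(-.133,-.09,.0365),F2,rate=.08); st()
effector.release(); st()
env.movel(W(-.133,-.09,.16),F2,rate=.2)
q,tt=best(W(0,-.02,.13),t0+np.pi/2); print(q,tt)
env.goto_joints(q); st()
S=snap('wrist','w6.png'); C=cloud(S)
D=C[...,:2]-O; x=D@X;y=D@Y
m=(abs(C[...,2]-.079)<.004)&(abs(x)<.03)&(abs(y+.02)<.03); print(m.sum())
if m.sum()>20: print('tab',x[m].min(),x[m].max(),y[m].min(),y[m].max(),C[m][:,2].mean())
m=(C[...,2]>.055)&(abs(x+.14)<.05)&(abs(y+.09)<.05); print('scr',m.sum(),C[m].mean(0) if m.any() else '', x[m].mean(),y[m].mean())
E
```

```text
17.78 [ 0.4533 -0.1513  0.0366] [ 1.03  0.28 -2.51] 0.0179
18.94 [ 0.453  -0.1512  0.0365] [ 0.64  0.02 -0.12] 0.0921
[-0.4823845   0.49329172  0.66532562  1.914336   -0.3936413   0.86658909
  0.63203588] 4.95938898038469
20.76 [ 0.564  -0.0517  0.1293] [ 0.05  0.58 -0.67] 0.0918
990
tab -0.01643870259384791 0.01684854700978637 -0.025715994632326305 -0.01358198259987441 0.07889718324187997
scr 491 [ 0.43733553 -0.14885009  0.06217822] -0.14765773064360713 -0.0838945225345402
```

View pics/w6.png

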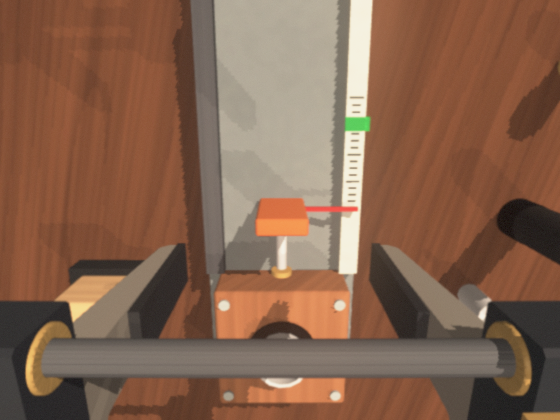

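The view shows the tab at (282,215), the pointer at (345,209), the green band at (357,124), and the scraper standing at the lower left. Now I'll grasp the tab and pull.

```bash
cat >> h.py <<'E'
def ray(S,uv,z):
    p,d,K,D,T=S; n=cv2.undistortPoints(np.array([[uv]],float),K,D)[0,0]
    r=T[:3,:3]@[n[0],-n[1],-1]; P=T[:3,3]+r*(z-T[2,3])/r[2]; return (P[:2]-O)@X,(P[:2]-O)@Y
def gauge(S):
    h=cv2.cvtColor(S[0],cv2.COLOR_RGB2HSV).astype(int); C=cloud(S); x=(C[...,:2]-O)@X; y=(C[...,:2]-O)@Y
    box=(x>.043)&(x<.064)&(y>-.06)&(y<.12)
    g=box&(h[...,0]>50)&(h[...,0]<80)&(h[...,1]>120); r=box&((h[...,0]<6)|(h[...,0]>174))&(h[...,1]>150)&(h[...,2]>90)
    f=lambda m,z: (int(m.sum()),)+tuple(np.round(ray(S,np.argwhere(m)[:,::-1].mean(0),z),4)) if m.any() else None
    return f(r,.035),f(g,.030)
E
python3 - <<'E'
from h import *
def st(): s=env.sense(); print(round(s['t'],2),np.round((s['ee_pos'][:2]-O)@Y,4),np.round(s['ee_pos'][2],4),'Fy',np.round(s['wrist_force'][:2]@Y,2),np.round(s['wrist_force'],2),round(s['gripper_width'],4))
print(gauge(snap('wrist')))
F=env.sense()['tcp_rot']; F=R(4.95938898)
env.movel(W(0,-.0197,.05),F,rate=.1); st()
effector.grasp(squeeze=30); st()
env.movel(W(0,-.0197+.03,.05),F,rate=.06); st()
S=snap('wrist','w7.png'); print(gauge(S)); print(gauge(snap('top')))
E
```

```text
((68, np.float64(0.0493), np.float64(-0.0201)), (289, np.float64(0.0545), np.float64(0.0416)))
21.81 -0.02 0.0505 Fy 0.68 [ 0.78  0.89 -0.47] 0.0923
22.72 -0.0197 0.0501 Fy -0.09 [ 4.11  0.94 -3.11] 0.0337
23.37 0.009 0.0501 Fy -4.24 [ 6.99 -2.61 -5.84] 0.0339
((148, np.float64(0.0498), np.float64(0.0084)), (546, np.float64(0.0547), np.float64(0.0414)))
(None, None)
```

The pointer tracks the hand. The target is y ≈ 0.0415.

```bash
python3 - <<'E'
from h import *
def st(): s=env.sense(); print(round(s['t'],2),np.round((s['ee_pos'][:2]-O)@Y,4),np.round(s['ee_pos'][2],4),'Fy',np.round(s['wrist_force'][:2]@Y,2),np.round(s['wrist_force'],2),round(s['gripper_width'],4))
F=R(4.95938898)
env.movel(W(0,.042,.05),F,rate=.05); st()
env.pause(.2); print(gauge(snap('wrist','w8.png'))); st()
E
```

```text
24.25 0.0391 0.0501 Fy -6.7 [ 6.99 -5.15 -7.6 ] 0.034
((148, np.float64(0.0498), np.float64(0.0383)), (411, np.float64(0.0551), np.float64(0.0423)))
24.5 0.039 0.0501 Fy -7.93 [ 7.25 -6.35 -7.19] 0.0338
```

View pics/w8.png

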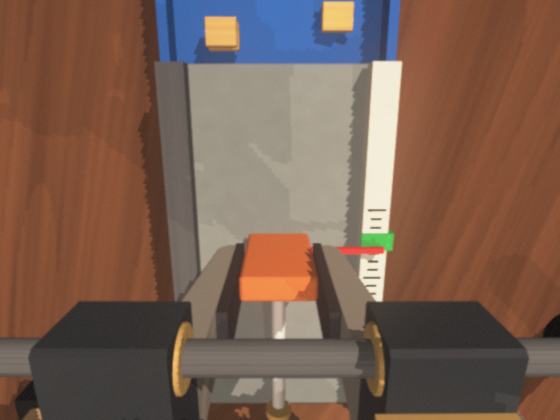

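The pointer at (362,250) is just at the lower rim of the green band at (377,242), because the arm yields about 3 mm. I'll move 3 mm further, check and hold, then ease it home.

```bash
python3 - <<'E'
from h import *
def st(): s=env.sense(); print(round(s['t'],2),np.round((s['ee_pos'][:2]-O)@Y,4),np.round(s['ee_pos'][2],4),'Fy',np.round(s['wrist_force'][:2]@Y,2),np.round(s['wrist_force'],2),round(s['gripper_width'],4))
F=R(4.95938898)
env.movel(W(0,.0453,.05),F,rate=.03); env.pause(.2); st()
a=gauge(snap('wrist','w9.png')); print(a)
d=.0416-a[0][2]
if abs(d)>.0015: env.movel(W(0,.0453+d,.05),F,rate=.03); print('adj',d)
env.pause(1.8); st(); print(gauge(snap('wrist')))
env.movel(W(0,-.010,.05),F,rate=.035); st()
env.movel(W(0,-.0215,.05),F,rate=.015); env.pause(.3); st(); print(gauge(snap('wrist')))
E
```

```text
24.96 0.0422 0.0501 Fy -7.71 [ 8.6  -5.79 -6.94] 0.0336
((151, np.float64(0.0497), np.float64(0.0415)), (268, np.float64(0.0566), np.float64(0.0429)))
26.81 0.0421 0.0501 Fy -6.47 [ 8.07 -4.63 -7.28] 0.0336
((152, np.float64(0.0496), np.float64(0.0415)), (269, np.float64(0.0566), np.float64(0.0429)))
28.59 -0.0108 0.0501 Fy -1.8 [ 6.09 -0.32 -5.17] 0.0337
29.81 -0.0198 0.0501 Fy 2.67 [ 3.2   3.56 -1.75] 0.0334
((159, np.float64(0.0497), np.float64(-0.0201)), (619, np.float64(0.0546), np.float64(0.0416)))
```

```bash
python3 - <<'E'
from h import *
F=R(4.95938898)
effector.release(); env.movel(W(0,-.0205,.15),F,rate=.12)
env.movel(W(-.03,-.02,.30),F,rate=.25)
S=snap('wrist'); print(gauge(S)); snap('scene','s9.png')
for n in ['scraper','chip1','cup','valve','lamp','plug']: print(n,[(round(r['score'],2),np.round(r['at'],3).tolist()) for r in tip_of('scene',n)[:4]])
print(env.sense()['t'])
E
```

```text
((8, np.float64(0.0466), np.float64(-0.0204)), (96, np.float64(0.0543), np.float64(0.0417)))
scraper [(0.75, [0.516, -0.492, -0.0]), (0.73, [0.614, -0.422, -0.004]), (0.68, [0.446, -0.151, -0.002])]
chip1 [(0.5, [0.553, 0.132, 0.013]), (0.39, [0.614, -0.042, 0.036]), (0.36, [0.494, 0.107, 0.011])]
cup [(0.68, [0.465, 0.378, -0.002])]
valve [(0.93, [0.763, -0.02, 0.004]), (0.16, [0.528, 0.099, 0.02])]
lamp [(0.74, [0.465, 0.381, 0.0]), (0.63, [0.753, 0.103, -0.002])]
plug [(0.58, [0.751, -0.093, 0.001])]
32.9583
```

View pics/s9.png

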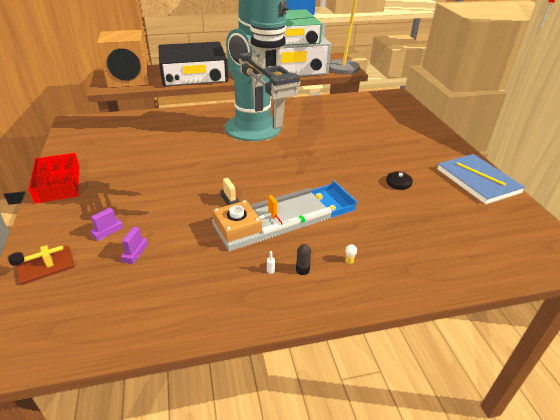

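The scraper stands upright at (230,192), the chips are in the tray around (322,200), the gauge is home, and the bystanders haven't moved.

```bash
python3 -c "
from h import *
print(workorder.finish_job())"
```

```text
the job is handed in; nothing more can be done
None
```

The job is handed in: all three offcuts are in the tray (two stacked), the scraper is upright on the desk, and the gauge was held on the green band for about 2 s and eased home, with the bystanders unmoved, at about 33 s on the robot's clock.

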